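Bar the compressor over its compression point and put the brake on

ROBOT

A 6-joint arm with a two-finger parallel gripper is mounted at the origin on a cart in front of the work surface, level with it; the furniture and walls round the work are solid. World frame = base frame: x ahead of the robot, y to its left, z up, the work surface at z = 0. Lengths are in m, angles in rad, forces in N, time in s.
With the tool pointing down it reaches from about 0.25 to 0.775 m from the base axis. Payload 4 kg.
Tool frame: the origin (TCP) lies at the centre of the arm's flange, where the gripper is bolted on; the fingertips stand 199 mm ahead of it and the grasp point (between the pads) lies 180 mm ahead of it (robot.tcp_to_tips is the distance from the TCP to the fingertips, in m); z points along the fingers, y is the line along which they close (so a half turn about z gives the same grasp; the last joint's range is limited). The gripper opens to 94 mm and grips with 3 to 60 N. Pads are 16 mm wide; open, the fingers measure 119 mm over their backs; the gripper's body (75 mm by 177 mm) begins 78 mm behind the grasp point.
Start: joints at [-1.286, 0.087, 1.371, -0, 1.684, -0.103], TCP at [0.208, -0.509, 0.405] pointing down, gripper open.
Joint ranges: [-3.1, 3.1], [-0.76, 2.03], [0.27, 2.55], [-1.08, 4.22], [0.17, 2.65], [-2.57, 2.57]. Speed limits (rad/s): [2.79, 2.79, 3.14, 3.14, 3.14, 3.14].

INTERFACE

Orientations are given as [roll, pitch, yaw] about the fixed x, y, z axes, in that order (R = Rz(yaw) Ry(pitch) Rx(roll)).
In Python, from bench import telemetry, snapshot, ticket, robot gives the robot as it stands.
- The arm moves only by the tool apply_moves, never from a script. Its argument "moves" is a list that holds one entry, the list of rows, each a list of 5 numbers: the shift along the tool's x, y, z in units of 50 mm (1.0 is 50 mm), then the turn about the tool's z in units of 10 degrees (1.0 is 10 degrees), then the closure, from 0 (fully open) to 1 (shut). A call has 1 to 10 rows; each row is the pose to reach, as a shift and turn from the pose commanded when the call began, along the tool's axes at that moment; what a row does not reach only later rows make up. A row lasts 1/8 s, in which the tool goes at most 62.5 mm and 10.7 degrees, less where a joint would pass 70% of its speed; a pose out of reach is approached as far as the arm can. A call with a gripper value outside its range is refused whole. The fingers move at their own pace and stop on an object; the grip force is fixed at half the most. Time passes only in rows, so rows that repeat a pose let the fingers close. It gives the time, the measured TCP pose, the force, the opening and the grip force at its end, in the units of the state.
- telemetry.get_obs(): the state, without advancing time (a new reading comes with each control period).
- snapshot(name): name is "scene" or "top"; returns a dict with "image" (400x640x3 uint8, red, green, blue), "fovy" (degrees; the focal length in pixels is half the picture's height over the tangent of half this angle, whatever the lens; pixels are square), "cx", "cy" (the principal point, pixels), "R" (3x3) and "t" (3): a world point X has camera coordinates R X + t. Camera axes: x right, y down, z forward; pixel columns grow to the right and rows downward; lengths in m; the calibration is good to about 2 mm. A picture is of the moment at which its call begins. There is no depth.
- ticket.close_job(): hands the job in; it is judged then, once.
The state is a dict: "time": time; "joint_positions": joint angles; "qvel": joint speeds; "joint_torque": joint torques, N m; "tool_pos": TCP position; "ee_rot": TCP orientation; "wrist_force": force on the tool from outside, world axes, zero at the start; "wrist_torque": the same for the moment, N m; "width": finger opening in m; "finger_force": force on a finger pad.
Only numpy, scipy, OpenCV 4.12 (cv2) and the standard library are available. Lean on these libraries where they do the work, as an engineer would, in place of code of your own. Each camera call takes 0.05 s, during which the arm holds its last target. There are 200 camera calls.

TASK

Park the small blue air compressor: turn its flywheel slowly counter-clockwise (seen from above) by the upright black crank handle, feel the resistance build up to its peak, and stop just past the peak, on the flat where the wheel has gone light again, short of the next drop about 35 degrees after the peak. Let go of the handle, then swing the red brake arm in until its rubber shoe bears lightly on the rim, and leave it there. Leave the spanner, beaker and screwdriver where they lie.

Things in the scene. Friction and masses are not known exactly. Their poses are not given: they have to be found in the camera images.
- flywheel (a joint): Angle (rad) of the flywheel against the compressor, growing counter-clockwise seen from above. Heavy horizontal steel disc 170 mm across, top 93 mm above the bench, turning without stops on a vertical axis. Bearing friction is about 2 N at the handle; on light stretches the wheel stays where it is left. The peak lies 1.2 to 3.5 rad counter-clockwise of the start, unseen, different each time.
- wheel_axis (a point): Point on the flywheel's vertical axis, 100 mm above the bench. About 35 degrees past the peak, after the light flat, the wheel is driven forward again (up to 14 N) down the next drop: that is too far. Before the peak a spring pushes the wheel back if it is let go.
- handle_grip (a point): Centre of the black upright crank handle, at 126 mm above the bench. The handle is a freely spinning round grip 22 mm across, from 94 to 146 mm above the bench, standing on the flywheel 65 mm from its axis; it goes round with the wheel.
- crank_handle: The same handle (origin at its foot, its own spin means nothing). Turning counter-clockwise: light; over the last 60 degrees before the peak the resistance climbs smoothly to 10 to 15 N at the handle; at the peak it vanishes within a few degrees and the wheel is driven forward (up to 14 N) for some 12 degrees; then a light flat (13 to 33 degrees past the peak): stop there.
- brake (a joint): Angle (rad) of the red brake arm: 0 to 0.12 at the start (off), growing counter-clockwise seen from above, towards the wheel; the shoe meets the rim at about 0.35. Stiff pivot: about 1 N at the knob moves it, and it stays where it is left.
- brake_knob (a point): On the axis of the black upright knob at the free end of the brake arm, 110 mm above the bench. The knob is 18 mm across, from 84 to 132 mm above the bench, and 150 mm from the arm's pivot. Push it sideways from the outside towards the wheel.
- brake_pivot (a point): Point on the vertical axis of the brake arm's pivot, 110 mm above the bench (the arm itself lies 72 to 88 mm above it).
- brake_shoe: Black rubber shoe (34 x 8 x 14 mm) on the brake arm, 78 mm from the pivot, that comes to bear on the flywheel's rim (radius 85 mm, 73 to 93 mm above the bench); it gives about 1 mm for 6 N. Origin at its centre.
- reed (a joint): Hidden valve reed in the casing that follows the compression: -0.00002 m before it, 0.00012 at the peak, 0.00005 on the flat just past it, -0.00007 after the next drop. These moves are far smaller than the error of the reading (about 0.5 mm), so it cannot be steered by: feel the handle.
- spanner: Adjustable spanner, 154 x 41 x 10 mm, lying on the bench front: leave alone.
- beaker: Glass beaker, 65 mm across, 88 mm high, standing at the bench front: leave alone.
- screwdriver: Screwdriver with orange handle, 198 x 25 x 25 mm, lying at the bench front: leave alone.

How it is judged:
On the way, in this order (a step that is already met when the one before it is completed fails the run):
1. the flywheel has been turned up onto the resistance peak (value of joint reed above 0.000112 m).
2. the flywheel rests on the flat just past the peak with the handle let go, brake still off (value of joint reed between 3.4e-05 and 7e-05 m and contact force between the fingers and crank_handle below 0.1 N and value of joint brake below 0.25 rad), for 0.2 s.
At the end, for the whole second after the job is handed in: The flywheel is at rest on the light flat just past the peak (about 10 to 35 degrees past it), the handle is let go, and the brake arm stays with its shoe bearing on the rim (more than 0.2 N) (value of joint reed between 3.4e-05 and 7e-05 m and velocity of joint flywheel between -0.05 and 0.05 rad/s and value of joint brake above 0.32 rad and contact force between brake_shoe and anything else above 0.2 N); the robot touches nothing.
It fails at once if the flywheel is turned on over the next drop, more than about 40 degrees past the peak (value of joint reed below -4.8e-05 m).
It fails at once if the flywheel is spun faster than 4 rad/s (velocity of joint flywheel above 4 rad/s).
It fails at once if the brake shoe is pressed with more than 25 N (contact force between brake_shoe and anything else above 25 N).
It fails at once if the spanner, beaker or screwdriver is moved more than 20 mm (distance of any of spanner, beaker, screwdriver from where it was at the start of the episode above 0.02 m).
It also fails if it takes over 72 s, if anything falls off the work surface, if the arm or the gripper's body presses on something with over 40 N, if the wrist force passes 120 N, or if a joint passes its speed limit or range.

## Working session

There is one attempt and no reset: what is moved stays moved. The work goes in short steps, Python scripts to look and compute and a tool call to move; the robot and the scene stay as the last step left them, time stands still between calls to the robot, and variables do not carry over. Pictures are saved under pics/ and viewed, at most 15 in all, crops included, and the job is handed in when it is done.

Besides the shell and the picture viewer there is one more tool, called as name(argument=value, ...), one argument or row to a line, values as JSON. apply_moves: Moves the arm, as the interface text tells. Its arguments: {"type":"object","properties":{"moves":{"type":"array","items":{"type":"array","items":{"type":"array","items":{"type":"number"}}}}},"required":["moves"]}

```bash
mkdir -p pics
cat > h.py <<'E'
import numpy as np, cv2
from bench import telemetry, snapshot, ticket, robot
def cam(n):
    s=snapshot(n); im=cv2.cvtColor(s["image"],cv2.COLOR_RGB2BGR)
    f=200/np.tan(np.radians(s["fovy"])/2)
    s["K"]=np.array([[f,0,s["cx"]],[0,f,s["cy"]],[0,0,1]]); return im,s
def ray(s,u,v,z):
    R,t=np.array(s["R"]),np.array(s["t"]); c=-R.T@t
    d=R.T@np.linalg.solve(s["K"],[u,v,1]); return c+d*(z-c[2])/d[2]
E
python3 - <<'E'
from h import *
for n in("scene","top"):
    im,s=cam(n); cv2.imwrite(f"pics/{n}0.png",im); print(n,s["fovy"],s["cx"],s["cy"],np.round(s["R"],3).tolist(),np.round(s["t"],3))
print(telemetry.get_obs())
E
```

```text
scene 43.3280026318869 321.0179472630134 198.96328162635734 [[0.993, 0.112, -0.022], [0.041, -0.525, -0.85], [-0.107, 0.843, -0.527]] [-0.521  0.101  1.548]
top 54.19852071872615 318.21336748703123 193.73698540901427 [[0.024, -1.0, -0.019], [-0.981, -0.02, -0.195], [0.194, 0.023, -0.981]] [0.031 0.533 1.171]
{'time': 0.1, 'joint_positions': array([-1.28605248e+00,  8.79032627e-02,  1.37208003e+00, -2.95883772e-05,
        1.68358369e+00, -1.03094602e-01]), 'qvel': array([-0.00073608,  0.0011198 , -0.00330312, -0.00101158,  0.00021702,
        0.00038103]), 'joint_torque': array([ 2.24726224e-03, -3.41254628e+01, -3.03300047e+01,  7.21234689e-02,
        3.04256938e-02, -1.05441648e-04]), 'tool_pos': array([ 0.20797231, -0.50906569,  0.40362042]), 'ee_rot': array([-3.13962579e+00, -1.73930726e-04,  3.87834979e-01]), 'wrist_force': array([0.1937396 , 0.96747415, 0.37123743]), 'wrist_torque': array([ 0.01519657, -0.0481723 ,  0.01152021]), 'finger_force': 0.0, 'width': 0.094192355137854}
```

View pics/top0.png

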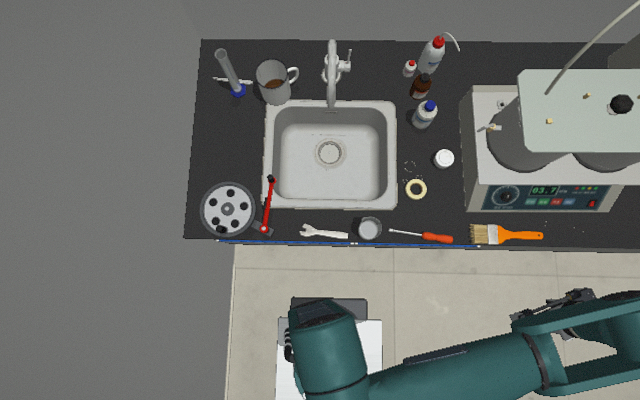

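View pics/scene0.png

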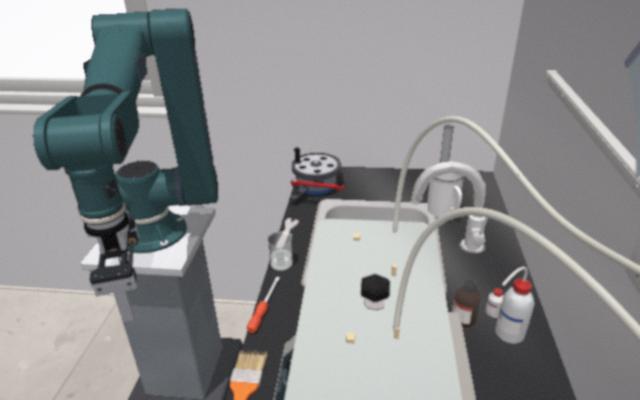

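The top view shows the flywheel at about (228,209), and the red brake arm running from its pivot at about (264,230) to its knob at about (270,178). I'll zoom in to locate the handle.

Run:
```python
from h import *
im,s=cam("top"); c=cv2.resize(im[165:250,185:295],None,fx=7,fy=7,interpolation=cv2.INTER_CUBIC); 
i2,s2=cam("scene"); c2=cv2.resize(i2[135:215,270:370],None,fx=6,fy=6,interpolation=cv2.INTER_CUBIC)
cv2.imwrite("pics/c1.png",c[:600]);cv2.imwrite("pics/c2.png",c2)
for n,u,v,z in(("axis",228,209,.093),("h",220,230,.146),("knob",270,178,.132),("pivot",264,230,.09)): print(n,ray(s,u,v,z).round(3))
hsv=cv2.cvtColor(im,cv2.COLOR_BGR2HSV)
g=cv2.inRange(hsv,(0,0,120),(180,60,255))[170:245,195:262]
cs,_=cv2.findContours(g,cv2.RETR_EXTERNAL,cv2.CHAIN_APPROX_NONE); k=max(cs,key=cv2.contourArea)
e=cv2.fitEllipse(cv2.convexHull(k)); print(e, ray(s,e[0][0]+195,e[0][1]+170,.093).round(4))
```

```text
axis [0.472 0.313 0.093]
h [0.403 0.318 0.146]
knob [0.561 0.184 0.132]
pivot [0.411 0.201 0.09 ]
((32.177391052246094, 38.90864181518555), (45.84516143798828, 48.52281188964844), 55.348201751708984) [0.4721 0.3152 0.093 ]
```

View pics/c1.png

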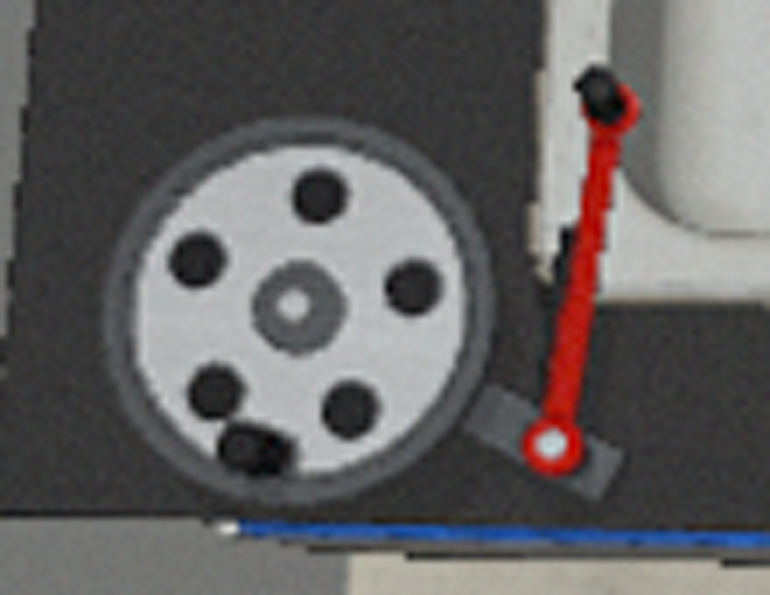

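View pics/c2.png

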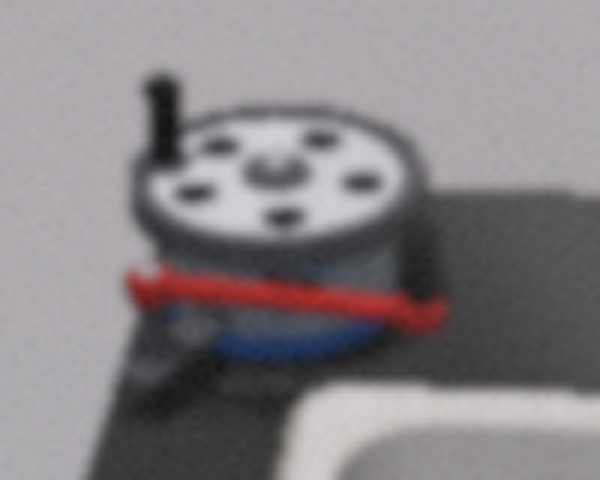

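The crops show the handle top at about (219.3,228.3) full-frame, the hub at (227.6,208.9), the knob top at (270.3,177.1) and the pivot at (263.7,228.3). Next I'll check how close the wall is on the left.

Run:
```python
from h import *
im,s=cam("top");i2,s2=cam("scene")
for n,u,v,z in(("axis",227.6,208.9,.095),("h",219.3,228.3,.146),("knob",270.3,177.1,.132),("pivot",263.7,228.3,.09),("edgeL",185,225,0),("edgeL2",203,40,0)): print(n,ray(s,u,v,z).round(4))
for z in(-.7,-.8,-.9): print(z,ray(s,232,300,z).round(3),ray(s,226,390,z).round(3),ray(s2,100,301,z).round(3))
for n,u,v,z in(("axis",270+277/6,135+165/6,.097),("h",270+160/6,135+78/6,.146),("knob",270+423/6,135+200/6,.132)): print(n,ray(s2,u,v,z).round(4))
```

```text
axis [0.4718 0.3134 0.095 ]
h [0.4076 0.3201 0.146 ]
knob [0.5638 0.1837 0.132 ]
pivot [0.4163 0.2023 0.09  ]
edgeL [0.4307 0.4728 0.    ]
edgeL2 [1.093  0.4683 0.    ]
-0.7 [ 0.147  0.466 -0.7  ] [-0.258  0.467 -0.7  ] [-0.555  0.392 -0.7  ]
-0.8 [ 0.14   0.489 -0.8  ] [-0.286  0.49  -0.8  ] [-0.633  0.492 -0.8  ]
-0.9 [ 0.132  0.513 -0.9  ] [-0.315  0.514 -0.9  ] [-0.71   0.592 -0.9  ]
axis [0.4749 0.3076 0.097 ]
h [0.4094 0.3142 0.146 ]
knob [0.5656 0.2074 0.132 ]
```

apply_moves(
  moves=[
    [[10,-13.8,0,2.7,0],[10,-13.8,0,2.7,0],[10,-13.8,0,2.7,0],[10,-13.8,0,2.7,0],[10,-13.8,0,2.7,0],[10,-13.8,0,2.7,0],[10,-13.8,0,2.7,0],[10,-13.8,0,2.7,0],[10,-13.8,0,2.7,0],[10,-13.8,0,2.7,0]],
  ],
)

```text
time: 1.55
tool_pos: [0.3558, 0.1002, 0.4051]
ee_rot: [3.141, -0.002, -0.083]
wrist_force: [0.2, -0.7, 0.4]
width: 0.0943
finger_force: 0.0
```

```bash
cat > d.py <<'E'
import sys
from h import *
# delta in tool units from measured pose to world target x y z yaw(deg)
t=np.array([float(a) for a in sys.argv[1:4]]); yw=float(sys.argv[4])
o=telemetry.get_obs(); y=o["ee_rot"][2]
T=np.array([[np.cos(y),np.sin(y),0],[np.sin(y),-np.cos(y),0],[0,0,-1]])
print(o["time"],o["tool_pos"].round(4),o["ee_rot"].round(4),o["wrist_force"].round(2),o["joint_positions"].round(2))
print((T@(t-o["tool_pos"])/.05).round(2),-(((yw-np.degrees(y))+180)%360-180)/10)
E
python3 d.py .408 .318 .40 -5
```

```text
1.55 [0.3558 0.1002 0.4051] [ 3.1415e+00 -2.1000e-03 -8.3100e-02] [ 0.24 -0.69  0.43] [ 0.12 -0.33  1.74 -0.    1.73  1.77]
[ 0.68 -4.43  0.1 ] 0.02374655126843663
```

apply_moves(
  moves=[
    [[0.7,-4.4,0.2,0,0],[0.7,-4.4,0.2,0,0],[0.7,-4.4,0.2,0,0],[0.7,-4.4,0.2,0,0],[0.7,-4.4,1,0,0],[0.7,-4.4,1.5,0,0],[0.7,-4.4,1.9,0,0],[0.7,-4.4,1.9,0,0]],
  ],
)

```text
time: 2.55
tool_pos: [0.4088, 0.3141, 0.3076]
ee_rot: [3.139, 0.004, -0.083]
wrist_force: [-0.4, -0.7, -0.0]
width: 0.094
finger_force: 0.0
```

```bash
python3 d.py .408 .318 .304 -5
python3 - <<'E'
from h import *
im,s=cam("scene"); cv2.imwrite("pics/s2.png",cv2.resize(im[60:220,230:430],None,fx=3.75,fy=3.75,interpolation=cv2.INTER_CUBIC))
E
```

```text
2.55 [0.4088 0.3141 0.3076] [ 3.1388  0.0037 -0.0834] [-0.38 -0.68 -0.02] [ 0.55  0.05  1.6  -0.    1.49  2.2 ]
[-0.02 -0.08  0.07] 0.02241213551628789
```

View pics/s2.png

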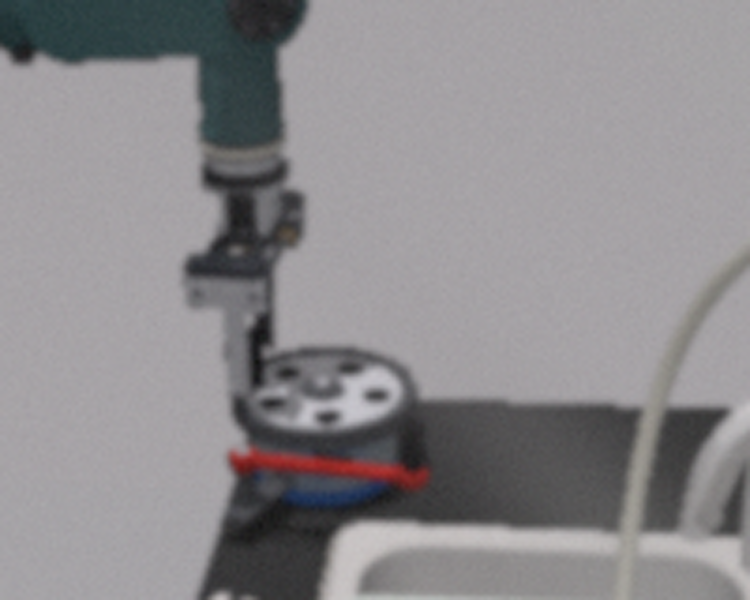

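The near finger at about (245,370) in the crop now covers the handle. I'll close on it.

apply_moves(
  moves=[
    [[0,0,0,0,0.4],[0,0,0,0,0.74],[0,0,0,0,0.74],[0,0,0,0,0.74],[0,0,0,0,0.74]],
  ],
)

```text
time: 3.22
tool_pos: [0.4093, 0.3143, 0.3097]
ee_rot: [3.142, -0.0, -0.083]
wrist_force: [0.5, 0.5, -1.1]
width: 0.0475
finger_force: 0.0
```

apply_moves(
  moves=[
    [[0,0,0,0,0.74],[0,0,0,0,0.74],[0,0,0,0,0.74],[0,0,0,0,0.74],[0,0,0,0,0.74]],
  ],
)

```text
time: 3.85
tool_pos: [0.4092, 0.3153, 0.3096]
ee_rot: [-3.138, 0.0, -0.083]
wrist_force: [0.8, 5.1, -1.2]
width: 0.0245
finger_force: 2.6
```

```bash
cat > f.py <<'E'
from h import *
o=telemetry.get_obs(); y=o["ee_rot"][2]; p=o["tool_pos"]; F=o["wrist_force"]
c=np.array([.474,.310]); d=p[:2]-c
print("t %.2f yaw %.1f th %.1f r %.4f z %.4f  Fx %.1f Fy(tang) %.1f Fz %.1f w %.4f"%(o["time"],np.degrees(y),np.degrees(np.arctan2(d[1],d[0]))%360,np.hypot(*d),p[2],F[0]*np.cos(y)+F[1]*np.sin(y),F[0]*np.sin(y)-F[1]*np.cos(y),F[2],o["width"]),o["finger_force"],np.round(o["joint_positions"],2))
E
python3 f.py
```

```text
t 3.85 yaw -4.7 th 175.3 r 0.0650 z 0.3096  Fx 0.4 Fy(tang) -5.2 Fz -1.2 w 0.0245 2.6168690621852875 [0.55 0.05 1.6  0.   1.49 2.2 ]
```

apply_moves(
  moves=[
    [[0.005,0.113,0,-0.5,0.74],[0.02,0.226,0,-1,0.74],[0.044,0.336,0,-1.5,0.74],[0.078,0.445,0,-2,0.74],[0.078,0.445,0,-2,0.74],[0.078,0.445,0,-2,0.74]],
  ],
)

```text
time: 4.6
tool_pos: [0.4113, 0.2916, 0.3096]
ee_rot: [3.14, 0.0, 0.265]
wrist_force: [-0.3, 0.7, -0.6]
width: 0.0246
finger_force: 0.2
```

```bash
python3 f.py
```

```text
t 4.60 yaw 15.2 th 196.3 r 0.0653 z 0.3096  Fx -0.1 Fy(tang) -0.8 Fz -0.6 w 0.0246 0.16243175603449345 [ 0.5   0.02  1.63 -0.    1.49  1.81]
```

apply_moves(
  moves=[
    [[0.005,0.113,0,-0.5,0.74],[0.02,0.226,0,-1,0.74],[0.044,0.336,0,-1.5,0.74],[0.078,0.445,0,-2,0.74],[0.078,0.445,0,-2,0.74]],
  ],
)

```text
time: 5.22
tool_pos: [0.4206, 0.2717, 0.3096]
ee_rot: [-3.14, 0.001, 0.615]
wrist_force: [-1.8, 3.0, 0.3]
width: 0.0242
finger_force: 1.5
```

```bash
python3 f.py
```

```text
t 5.22 yaw 35.2 th 215.6 r 0.0657 z 0.3096  Fx 0.2 Fy(tang) -3.4 Fz 0.3 w 0.0242 1.5495869144797325 [0.46 0.02 1.63 0.   1.49 1.42]
```

apply_moves(
  moves=[
    [[0.005,0.113,0,-0.5,0.74],[0.02,0.226,0,-1,0.74],[0.044,0.336,0,-1.5,0.74],[0.044,0.336,0,-1.5,0.74]],
  ],
)

```text
time: 5.72
tool_pos: [0.4322, 0.2589, 0.3096]
ee_rot: [-3.141, 0.001, 0.876]
wrist_force: [-1.7, 0.8, 0.6]
width: 0.0244
finger_force: 1.0
```

```bash
python3 f.py
```

```text
t 5.72 yaw 50.2 th 230.7 r 0.0660 z 0.3096  Fx -0.5 Fy(tang) -1.8 Fz 0.6 w 0.0244 0.9625603258609772 [ 0.43  0.02  1.63 -0.    1.49  1.12]
```

apply_moves(
  moves=[
    [[0.005,0.113,0,-0.5,0.74],[0.02,0.226,0,-1,0.74],[0.044,0.336,0,-1.5,0.74],[0.044,0.336,0,-1.5,0.74]],
  ],
)

```text
time: 6.22
tool_pos: [0.4467, 0.2496, 0.3096]
ee_rot: [3.141, 0.001, 1.137]
wrist_force: [-0.6, -0.7, 0.6]
width: 0.0244
finger_force: 0.4
```

```bash
python3 f.py
```

```text
t 6.22 yaw 65.2 th 245.7 r 0.0663 z 0.3096  Fx -0.9 Fy(tang) -0.2 Fz 0.6 w 0.0244 0.4150618426501751 [ 0.4   0.04  1.61 -0.    1.49  0.83]
```

apply_moves(
  moves=[
    [[0.005,0.113,0,-0.5,0.74],[0.02,0.226,0,-1,0.74],[0.044,0.336,0,-1.5,0.74],[0.044,0.336,0,-1.5,0.74]],
  ],
)

```text
time: 6.72
tool_pos: [0.463, 0.2445, 0.3096]
ee_rot: [3.141, 0.002, 1.399]
wrist_force: [0.0, 0.2, -0.2]
width: 0.0247
finger_force: 0.2
```

```bash
python3 f.py
```

```text
t 6.72 yaw 80.1 th 260.5 r 0.0664 z 0.3096  Fx 0.2 Fy(tang) 0.0 Fz -0.2 w 0.0247 0.17268456984311342 [ 0.38  0.07  1.58 -0.    1.49  0.55]
```

apply_moves(
  moves=[
    [[0.005,0.113,0,-0.5,0.74],[0.02,0.226,0,-1,0.74],[0.02,0.226,0,-1,0.74]],
  ],
)

```text
time: 7.1
tool_pos: [0.474, 0.2436, 0.3096]
ee_rot: [-3.141, 0.002, 1.573]
wrist_force: [-2.5, 0.3, 1.5]
width: 0.0244
finger_force: 1.3
```

```bash
python3 f.py
```

```text
t 7.10 yaw 90.1 th 270.0 r 0.0664 z 0.3096  Fx 0.3 Fy(tang) -2.5 Fz 1.5 w 0.0244 1.3138170540332794 [ 0.37  0.09  1.56 -0.    1.5   0.37]
```

apply_moves(
  moves=[
    [[0.005,0.113,0,-0.5,0.74],[0.02,0.226,0,-1,0.74],[0.02,0.226,0,-1,0.74]],
  ],
)

```text
time: 7.48
tool_pos: [0.4853, 0.2445, 0.3096]
ee_rot: [-3.14, 0.002, 1.748]
wrist_force: [-3.1, -0.7, 2.6]
width: 0.0245
finger_force: 1.7
```

```bash
python3 f.py
```

```text
t 7.47 yaw 100.1 th 279.8 r 0.0665 z 0.3096  Fx -0.2 Fy(tang) -3.2 Fz 2.6 w 0.0245 1.7465255409479141 [ 0.36  0.11  1.53 -0.    1.5   0.19]
```

apply_moves(
  moves=[
    [[0.005,0.113,0,-0.5,0.74],[0.02,0.226,0,-1,0.74],[0.02,0.226,0,-1,0.74]],
  ],
)

```text
time: 7.85
tool_pos: [0.4962, 0.2472, 0.3096]
ee_rot: [-3.139, 0.002, 1.922]
wrist_force: [-3.5, -2.1, 2.7]
width: 0.0242
finger_force: 2.3
```

```bash
python3 f.py
```

```text
t 7.85 yaw 110.1 th 289.5 r 0.0666 z 0.3096  Fx -0.8 Fy(tang) -4.0 Fz 2.7 w 0.0242 2.2696170955896378 [ 0.36  0.14  1.51 -0.    1.5   0.01]
```

apply_moves(
  moves=[
    [[0.005,0.113,0,-0.5,0.74],[0.02,0.226,0,-1,0.74],[0.02,0.226,0,-1,0.74]],
  ],
)

```text
time: 8.22
tool_pos: [0.5067, 0.2517, 0.3096]
ee_rot: [-3.139, 0.003, 2.096]
wrist_force: [-3.1, -2.4, 1.1]
width: 0.0245
finger_force: 2.0
```

```bash
python3 f.py
```

```text
t 8.22 yaw 120.1 th 299.3 r 0.0668 z 0.3096  Fx -0.5 Fy(tang) -3.8 Fz 1.1 w 0.0245 1.9639087468385696 [ 0.36  0.16  1.48 -0.    1.5  -0.16]
```

apply_moves(
  moves=[
    [[0.001,0.057,0,-0.25,0.74],[0.005,0.113,0,-0.5,0.74],[0.005,0.113,0,-0.5,0.74]],
  ],
)

```text
time: 8.6
tool_pos: [0.5105, 0.2537, 0.3094]
ee_rot: [-3.132, 0.004, 2.183]
wrist_force: [-7.7, -8.3, 7.0]
width: 0.0245
finger_force: 5.8
```

```bash
python3 f.py
```

```text
t 8.60 yaw 125.1 th 303.0 r 0.0671 z 0.3094  Fx -2.4 Fy(tang) -11.0 Fz 7.0 w 0.0245 5.84814727306366 [ 0.36  0.17  1.47 -0.01  1.51 -0.25]
```

apply_moves(
  moves=[
    [[0.001,0.057,0,-0.25,0.74],[0.001,0.057,0,-0.25,0.74]],
  ],
)

```text
time: 8.85
tool_pos: [0.5133, 0.2553, 0.3095]
ee_rot: [-3.134, 0.004, 2.227]
wrist_force: [-5.7, -7.3, 4.5]
width: 0.0247
finger_force: 4.8
```

```bash
python3 f.py
```

```text
t 8.85 yaw 127.6 th 305.7 r 0.0674 z 0.3095  Fx -2.3 Fy(tang) -8.9 Fz 4.5 w 0.0247 4.783713519573212 [ 0.36  0.18  1.46 -0.01  1.51 -0.29]
```

apply_moves(
  moves=[
    [[0.001,0.057,0,-0.25,0.74],[0.005,0.113,0,-0.5,0.74],[0.005,0.113,0,-0.5,0.74]],
  ],
)

```text
time: 9.22
tool_pos: [0.5178, 0.2581, 0.3095]
ee_rot: [-3.132, 0.006, 2.313]
wrist_force: [-5.3, -10.6, 4.7]
width: 0.0248
finger_force: 6.0
```

```bash
python3 f.py
```

```text
t 9.22 yaw 132.5 th 310.2 r 0.0679 z 0.3095  Fx -4.2 Fy(tang) -11.1 Fz 4.7 w 0.0248 5.987073183059692 [ 0.37  0.19  1.45 -0.01  1.51 -0.38]
```

apply_moves(
  moves=[
    [[0.001,0.057,0,-0.25,0.74],[0.005,0.113,0,-0.5,0.74],[0.005,0.113,0,-0.5,0.74]],
  ],
)

```text
time: 9.6
tool_pos: [0.523, 0.26, 0.3095]
ee_rot: [-3.129, 0.012, 2.399]
wrist_force: [-1.1, -19.3, 2.5]
width: 0.0246
finger_force: 8.8
```

```bash
python3 f.py
```

```text
t 9.60 yaw 137.5 th 314.4 r 0.0701 z 0.3095  Fx -12.3 Fy(tang) -15.0 Fz 2.5 w 0.0246 8.7800994515419 [ 0.37  0.2   1.43 -0.02  1.51 -0.46]
```

The radius drifted outward, so the handle is probably at the inner pad edge. I'll back off a little and re-centre inward.

apply_moves(
  moves=[
    [[0.0,-0.08,0,0,0.74],[0.05,-0.1,0,0,0.74],[0.1,-0.1,0,0,0.74],[0.13,-0.1,0,0,0.74],[0.13,-0.1,0,0,0.74]],
  ],
)

```text
time: 10.22
tool_pos: [0.513, 0.2634, 0.3093]
ee_rot: [-3.132, 0.002, 2.401]
wrist_force: [-8.3, -8.9, 4.4]
width: 0.0245
finger_force: 5.9
```

```bash
python3 f.py;  python3 - <<'E'
from h import *
im,s=cam("top"); cv2.imwrite("pics/t3.png",cv2.resize(im[150:260,170:300],None,fx=5,fy=5,interpolation=cv2.INTER_CUBIC))
E
```

```text
t 10.22 yaw 137.5 th 309.9 r 0.0608 z 0.3093  Fx 0.1 Fy(tang) -12.2 Fz 4.4 w 0.0245 5.893570929765701 [ 0.38  0.19  1.45 -0.01  1.51 -0.45]
```

View pics/t3.png

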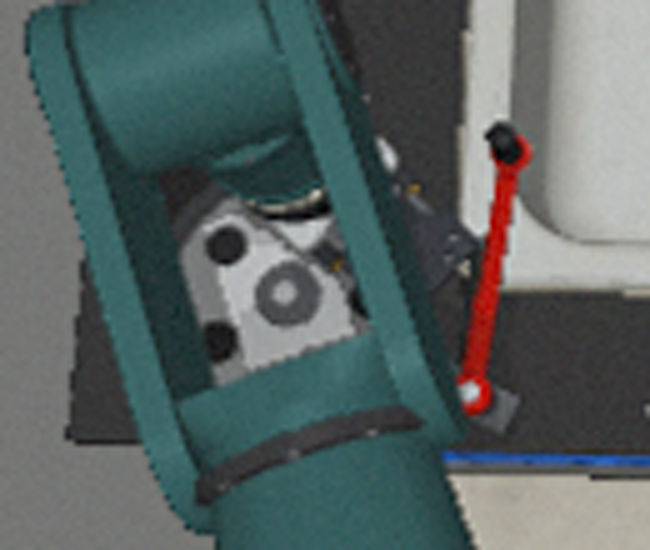

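apply_moves(
  moves=[
    [[-0.005,0.06,0,0,0.74],[-0.01,0.11,0,0,0.74],[-0.01,0.11,0,0,0.74]],
  ],
)

```text
time: 10.65
tool_pos: [0.5173, 0.2672, 0.3094]
ee_rot: [-3.133, 0.003, 2.401]
wrist_force: [-5.9, -7.9, 4.6]
width: 0.0248
finger_force: 4.9
```

```bash
sed -i 's/.474,.310/.472,.3125/' f.py; python3 f.py
```

```text
t 10.65 yaw 137.5 th 315.0 r 0.0641 z 0.3094  Fx -1.0 Fy(tang) -9.8 Fz 4.6 w 0.0248 4.913114905357361 [ 0.38  0.2   1.44 -0.01  1.51 -0.45]
```

apply_moves(
  moves=[
    [[0,0.06,0,0,0.74],[0,0.06,0,0,0.74]],
  ],
)

```text
time: 10.9
tool_pos: [0.5198, 0.2701, 0.3094]
ee_rot: [-3.136, 0.003, 2.401]
wrist_force: [-3.2, -5.3, 2.2]
width: 0.0244
finger_force: 3.2
```

```bash
python3 f.py
```

```text
t 10.90 yaw 137.6 th 318.4 r 0.0639 z 0.3094  Fx -1.2 Fy(tang) -6.0 Fz 2.2 w 0.0244 3.1713755428791046 [ 0.38  0.2   1.43 -0.    1.51 -0.45]
```

apply_moves(
  moves=[
    [[0.001,0.057,0,-0.25,0.74],[0.001,0.057,0,-0.25,0.74]],
  ],
)

```text
time: 11.15
tool_pos: [0.5211, 0.2715, 0.3093]
ee_rot: [-3.132, 0.002, 2.444]
wrist_force: [-7.8, -9.0, 4.6]
width: 0.0241
finger_force: 5.8
```

```bash
python3 f.py
```

```text
t 11.15 yaw 140.1 th 320.2 r 0.0640 z 0.3093  Fx 0.2 Fy(tang) -11.9 Fz 4.6 w 0.0241 5.775077641010284 [ 0.39  0.21  1.42 -0.01  1.52 -0.49]
```

apply_moves(
  moves=[
    [[0.001,0.057,0,-0.25,0.74],[0.001,0.057,0,-0.25,0.74],[0.001,0.057,0,-0.25,0.74],[0.001,0.057,0,-0.25,0.74]],
  ],
)

```text
time: 11.65
tool_pos: [0.5235, 0.2742, 0.3094]
ee_rot: [-3.135, 0.003, 2.488]
wrist_force: [-4.3, -6.7, 3.7]
width: 0.0246
finger_force: 3.8
```

```bash
python3 f.py
```

```text
t 11.65 yaw 142.5 th 323.3 r 0.0642 z 0.3094  Fx -0.7 Fy(tang) -8.0 Fz 3.7 w 0.0246 3.8453994691371918 [ 0.39  0.22  1.42 -0.01  1.52 -0.53]
```

apply_moves(
  moves=[
    [[0.001,0.057,0,-0.25,0.74],[0.001,0.057,0,-0.25,0.74],[0.001,0.057,0,-0.25,0.74],[0.001,0.057,0,-0.25,0.74]],
  ],
)

```text
time: 12.15
tool_pos: [0.5246, 0.2755, 0.3093]
ee_rot: [-3.13, 0.002, 2.531]
wrist_force: [-7.1, -10.5, 5.7]
width: 0.0244
finger_force: 6.6
```

```bash
python3 f.py
```

```text
t 12.15 yaw 145.0 th 324.8 r 0.0643 z 0.3093  Fx -0.2 Fy(tang) -12.7 Fz 5.7 w 0.0244 6.586072593927383 [ 0.39  0.22  1.41 -0.01  1.52 -0.57]
```

apply_moves(
  moves=[
    [[0.001,0.057,0,-0.25,0.74],[0.001,0.057,0,-0.25,0.74],[0.001,0.057,0,-0.25,0.74]],
  ],
)

```text
time: 12.52
tool_pos: [0.5269, 0.2787, 0.3093]
ee_rot: [-3.135, 0.003, 2.575]
wrist_force: [-3.1, -5.8, 4.4]
width: 0.0246
finger_force: 3.8
```

```bash
python3 f.py
```

```text
t 12.53 yaw 147.5 th 328.4 r 0.0645 z 0.3093  Fx -0.5 Fy(tang) -6.6 Fz 4.4 w 0.0246 3.782152980566025 [ 0.39  0.23  1.4  -0.01  1.52 -0.61]
```

apply_moves(
  moves=[
    [[0.001,0.057,0,-0.25,0.74],[0.001,0.057,0,-0.25,0.74],[0.001,0.057,0,-0.25,0.74]],
  ],
)

```text
time: 12.9
tool_pos: [0.528, 0.2801, 0.3093]
ee_rot: [-3.13, 0.002, 2.618]
wrist_force: [-7.0, -10.9, 5.4]
width: 0.0248
finger_force: 6.4
```

```bash
python3 f.py
```

```text
t 12.90 yaw 150.0 th 329.9 r 0.0647 z 0.3093  Fx 0.6 Fy(tang) -12.9 Fz 5.4 w 0.0248 6.366235613822937 [ 0.4   0.23  1.4  -0.01  1.52 -0.65]
```

apply_moves(
  moves=[
    [[0.001,0.057,0,-0.25,0.74],[0.001,0.057,0,-0.25,0.74],[0.001,0.057,0,-0.25,0.74]],
  ],
)

```text
time: 13.28
tool_pos: [0.5298, 0.283, 0.3093]
ee_rot: [-3.133, 0.003, 2.662]
wrist_force: [-4.0, -8.4, 3.1]
width: 0.0245
finger_force: 4.6
```

```bash
python3 f.py
```

```text
t 13.28 yaw 152.5 th 333.0 r 0.0649 z 0.3093  Fx -0.3 Fy(tang) -9.3 Fz 3.1 w 0.0245 4.5907799899578094 [ 0.4   0.24  1.39 -0.01  1.52 -0.69]
```

apply_moves(
  moves=[
    [[0.001,0.057,0,-0.25,0.74],[0.001,0.057,0,-0.25,0.74],[0.001,0.057,0,-0.25,0.74]],
  ],
)

```text
time: 13.65
tool_pos: [0.5308, 0.2846, 0.3093]
ee_rot: [-3.129, 0.002, 2.705]
wrist_force: [-7.0, -12.6, 5.1]
width: 0.0244
finger_force: 7.1
```

```bash
python3 f.py
```

```text
t 13.65 yaw 155.0 th 334.6 r 0.0650 z 0.3093  Fx 1.0 Fy(tang) -14.4 Fz 5.1 w 0.0244 7.07518145442009 [ 0.4   0.24  1.38 -0.01  1.52 -0.73]
```

apply_moves(
  moves=[
    [[0.001,0.057,0,-0.25,0.74],[0.001,0.057,0,-0.25,0.74],[0.001,0.057,0,-0.25,0.74]],
  ],
)

```text
time: 14.02
tool_pos: [0.5318, 0.286, 0.3092]
ee_rot: [-3.124, 0.001, 2.748]
wrist_force: [-8.7, -17.0, 6.5]
width: 0.0249
finger_force: 9.5
```

```bash
python3 f.py
```

```text
t 14.03 yaw 157.4 th 336.1 r 0.0654 z 0.3092  Fx 1.5 Fy(tang) -19.1 Fz 6.5 w 0.0249 9.523931443691254 [ 0.4   0.25  1.38 -0.01  1.53 -0.77]
```

apply_moves(
  moves=[
    [[0.001,0.057,0,-0.25,0.74],[0.001,0.057,0,-0.25,0.74],[0.001,0.057,0,-0.25,0.74]],
  ],
)

```text
time: 14.4
tool_pos: [0.5333, 0.2891, 0.3092]
ee_rot: [-3.127, 0.002, 2.791]
wrist_force: [-5.2, -14.2, 4.9]
width: 0.0247
finger_force: 7.8
```

```bash
python3 f.py
```

```text
t 14.40 yaw 159.9 th 339.1 r 0.0657 z 0.3092  Fx -0.0 Fy(tang) -15.2 Fz 4.9 w 0.0247 7.834209501743317 [ 0.41  0.25  1.37 -0.01  1.53 -0.81]
```

apply_moves(
  moves=[
    [[0.001,0.057,0,-0.25,0.74],[0.001,0.057,0,-0.25,0.74],[0.001,0.057,0,-0.25,0.74]],
  ],
)

```text
time: 14.78
tool_pos: [0.5346, 0.2923, 0.3093]
ee_rot: [-3.13, 0.003, 2.835]
wrist_force: [-2.5, -12.8, 3.9]
width: 0.0247
finger_force: 6.3
```

```bash
python3 f.py
```

```text
t 14.78 yaw 162.4 th 342.1 r 0.0658 z 0.3093  Fx -1.4 Fy(tang) -12.9 Fz 3.9 w 0.0247 6.3455575704574585 [ 0.41  0.26  1.37 -0.01  1.53 -0.85]
```

apply_moves(
  moves=[
    [[0.001,0.057,0,-0.25,0.74],[0.001,0.057,0,-0.25,0.74],[0.001,0.057,0,-0.25,0.74]],
  ],
)

```text
time: 15.15
tool_pos: [0.5354, 0.299, 0.3096]
ee_rot: [3.141, 0.002, 2.882]
wrist_force: [-0.5, -0.6, 0.2]
width: 0.0245
finger_force: 0.0
```

```bash
python3 f.py
```

```text
t 15.15 yaw 165.1 th 348.0 r 0.0648 z 0.3096  Fx 0.3 Fy(tang) -0.7 Fz 0.2 w 0.0245 0.0 [ 0.42  0.26  1.36 -0.    1.52 -0.89]
```

Resistance vanished, so the peak has been passed. I'll check the wheel angle from its holes.

```bash
python3 f.py;  python3 - <<'E'
from h import *
im,s=cam("top"); cv2.imwrite("pics/t4.png",cv2.resize(im[150:260,170:300],None,fx=5,fy=5,interpolation=cv2.INTER_CUBIC))
E
python3 f.py
```

```text
t 15.15 yaw 165.1 th 348.0 r 0.0648 z 0.3096  Fx 0.3 Fy(tang) -0.7 Fz 0.2 w 0.0245 0.0 [ 0.42  0.26  1.36 -0.    1.52 -0.89]
t 15.20 yaw 165.2 th 348.1 r 0.0646 z 0.3097  Fx 0.2 Fy(tang) -0.1 Fz -1.3 w 0.0243 0.12558699119836092 [ 0.42  0.26  1.36 -0.    1.52 -0.89]
```

View pics/t4.png

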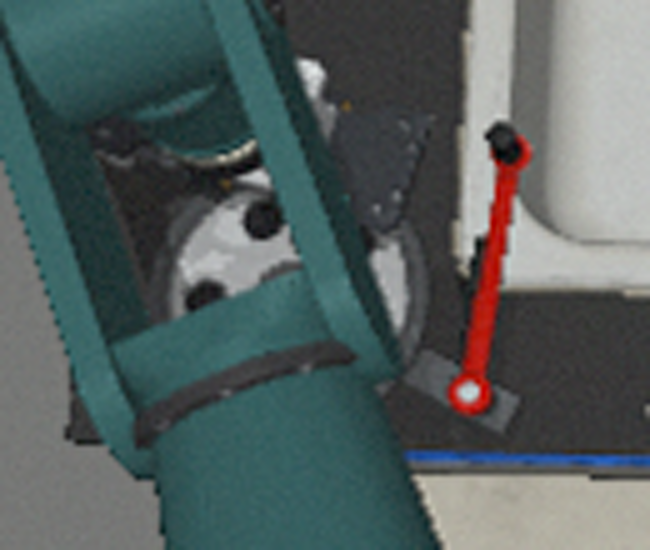

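Holes put the handle at about 347°, still between the fingers. I'll step on and feel for the forward drive.

apply_moves(
  moves=[
    [[0.001,0.057,0,-0.25,0.74],[0.001,0.057,0,-0.25,0.74],[0.001,0.057,0,-0.25,0.74]],
  ],
)

```text
time: 15.58
tool_pos: [0.5356, 0.302, 0.3096]
ee_rot: [3.142, 0.0, 2.927]
wrist_force: [0.8, -0.3, 0.8]
width: 0.0242
finger_force: 0.0
```

```bash
python3 f.py
```

```text
t 15.57 yaw 167.7 th 350.6 r 0.0645 z 0.3096  Fx -0.9 Fy(tang) -0.1 Fz 0.8 w 0.0242 0.0 [ 0.42  0.27  1.35 -0.    1.52 -0.93]
```

apply_moves(
  moves=[
    [[0.001,0.057,0,-0.25,0.74],[0.001,0.057,0,-0.25,0.74],[0.001,0.057,0,-0.25,0.74]],
  ],
)

```text
time: 15.95
tool_pos: [0.5362, 0.3046, 0.3096]
ee_rot: [3.142, 0.0, 2.97]
wrist_force: [0.9, -0.4, -0.8]
width: 0.0246
finger_force: 0.0
```

```bash
python3 f.py
```

```text
t 15.95 yaw 170.2 th 353.0 r 0.0647 z 0.3096  Fx -1.0 Fy(tang) -0.2 Fz -0.8 w 0.0246 0.0 [ 0.42  0.27  1.35 -0.    1.52 -0.97]
```

```bash
python3 - <<'E'
from h import *
im,s=cam("top"); a=cv2.resize(im[160:250,190:270],(400,450),interpolation=cv2.INTER_CUBIC)
i2,_=cam("scene"); b=cv2.resize(i2[110:200,280:360],(400,450),interpolation=cv2.INTER_CUBIC)
cv2.imwrite("pics/t5.png",np.hstack([a,b]))
E
python3 f.py
```

```text
t 16.05 yaw 170.2 th 353.0 r 0.0647 z 0.3097  Fx 0.1 Fy(tang) -1.1 Fz 0.3 w 0.0245 0.0 [ 0.42  0.27  1.35 -0.    1.52 -0.97]
```

View pics/t5.png

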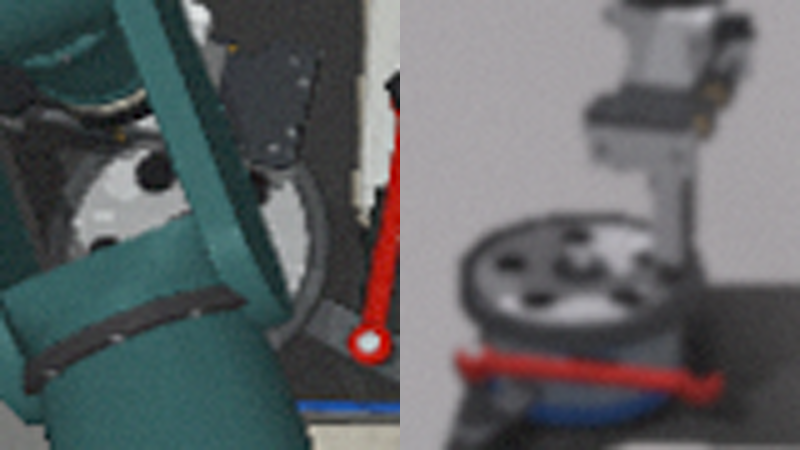

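Left half: wheel holes at about (155,172), (103,245) and (262,190). Right half: the near finger at about (675,220), with a dark edge beside it that looks like the handle. I'll compute the wheel angle properly from the hole positions.

Run:
```python
from h import *
im,s=cam("top"); c=np.array([.472,.3125])
def an(l,x0,y0,k):
    r=[]
    for u,v in l:
        p=ray(s,x0+u/k,y0+v/k,.093)[:2]-c; r.append((round(float(np.degrees(np.arctan2(p[1],p[0]))%72),1),round(float(np.hypot(*p)),4)))
    print(r)
an([(320,195),(197,260),(413,287),(215,392),(348,409)],185,165,7)
an([(225,245),(218,340)],170,150,5)
an([(263,215),(205,298)],170,150,5)
an([(155,172),(103,245),(262,190)],190,160,5)
# refine now: dark blob centroids within wheel ring
g=cv2.cvtColor(im,cv2.COLOR_BGR2GRAY)
for u,v in((190+155/5,160+172/5),):
    w=np.clip(110-g[int(v)-6:int(v)+7,int(u)-6:int(u)+7].astype(float),0,None); yy,xx=np.mgrid[:13,:13]
    print(u,v,int(u)-6+(w*xx).sum()/w.sum(),int(v)-6+(w*yy).sum()/w.sum())
```

```text
[(66.6, 0.0498), (67.0, 0.0508), (65.8, 0.0487), (65.1, 0.0509), (64.0, 0.0491)]
[(54.7, 0.0513), (52.2, 0.0505)]
[(22.4, 0.0526), (21.4, 0.0516)]
[(29.1, 0.0506), (19.4, 0.0529), (21.8, 0.0538)]
221.0 194.4 221.23853955375253 193.09411764705882
```

apply_moves(
  moves=[
    [[0.001,0.057,0,-0.25,0.74]],
  ],
)

```text
time: 16.23
tool_pos: [0.5366, 0.3073, 0.3097]
ee_rot: [-3.142, 0.0, 3.015]
wrist_force: [0.9, -0.2, -0.4]
width: 0.0245
finger_force: 0.0
```

```bash
python3 f.py
```

```text
t 16.23 yaw 172.8 th 355.4 r 0.0649 z 0.3097  Fx -0.9 Fy(tang) -0.1 Fz -0.4 w 0.0245 0.0 [ 0.43  0.27  1.34 -0.    1.52 -1.02]
```

apply_moves(
  moves=[
    [[0,0,0,0,0.74]],
  ],
)

```text
time: 16.35
tool_pos: [0.5366, 0.3075, 0.3096]
ee_rot: [-3.142, 0.0, 3.014]
wrist_force: [-0.6, -0.0, -0.9]
width: 0.0244
finger_force: 0.0
```

```bash
python3 f.py
```

```text
t 16.35 yaw 172.7 th 355.5 r 0.0648 z 0.3096  Fx 0.6 Fy(tang) -0.1 Fz -0.9 w 0.0244 0.0 [ 0.43  0.27  1.34 -0.    1.52 -1.01]
```

apply_moves(
  moves=[
    [[0.001,0.057,0,-0.25,0.74]],
  ],
)

```text
time: 16.48
tool_pos: [0.5369, 0.3095, 0.3096]
ee_rot: [-3.139, -0.0, 3.058]
wrist_force: [-0.1, -4.7, 1.0]
width: 0.0247
finger_force: 2.3
```

```bash
python3 f.py
```

```text
t 16.48 yaw 175.2 th 357.4 r 0.0650 z 0.3096  Fx -0.3 Fy(tang) -4.7 Fz 1.0 w 0.0247 2.2655535489320755 [ 0.43  0.28  1.34 -0.    1.53 -1.05]
```

apply_moves(
  moves=[
    [[0.0,0.03,0,-0.12,0.74],[0.001,0.057,0,-0.25,0.74],[0.003,0.085,0,-0.37,0.74]],
  ],
)

```text
time: 16.85
tool_pos: [0.5374, 0.3125, 0.3096]
ee_rot: [-3.135, -0.0, 3.121]
wrist_force: [-0.2, -9.7, 2.3]
width: 0.024
finger_force: 4.4
```

```bash
python3 f.py
```

```text
t 16.85 yaw 178.8 th 0.0 r 0.0654 z 0.3096  Fx -0.0 Fy(tang) -9.7 Fz 2.3 w 0.0240 4.404396861791611 [ 0.44  0.28  1.33 -0.01  1.53 -1.11]
```

apply_moves(
  moves=[
    [[0,0,0,0,0.74],[0,0,0,0,0.74]],
  ],
)

```text
time: 17.1
tool_pos: [0.5375, 0.3127, 0.3096]
ee_rot: [-3.136, -0.0, 3.12]
wrist_force: [-0.4, -7.2, 2.0]
width: 0.0245
finger_force: 3.5
```

```bash
python3 f.py
python3 - <<'E'
from h import *
im,s=cam("top"); a=cv2.resize(im[160:250,190:270],(400,450),interpolation=cv2.INTER_CUBIC)
i2,_=cam("scene"); b=cv2.resize(i2[110:200,280:360],(400,450),interpolation=cv2.INTER_CUBIC)
cv2.imwrite("pics/t6.png",np.hstack([a,b]))
E
```

```text
t 17.10 yaw 178.8 th 0.1 r 0.0655 z 0.3096  Fx 0.2 Fy(tang) -7.2 Fz 2.0 w 0.0245 3.545117899775505 [ 0.44  0.28  1.33 -0.    1.53 -1.11]
```

View pics/t6.png

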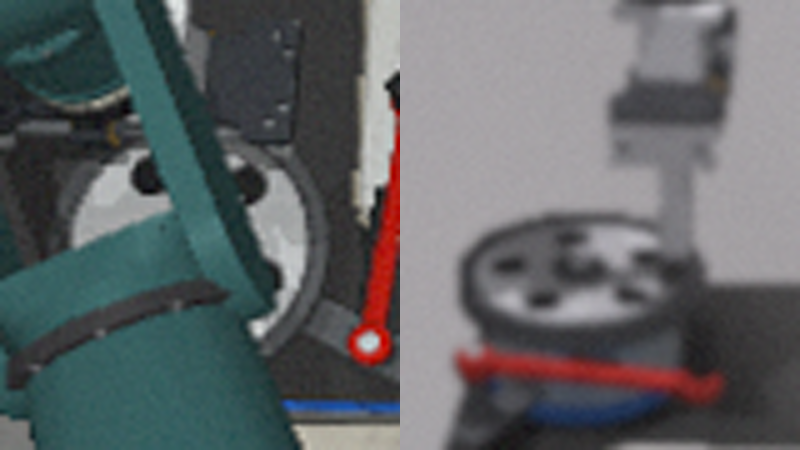

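Right half: the near finger is still in front of the handle's foot at about (680,262). Left half: holes at (150,177) and (245,183), so the wheel has advanced about 10° since the jump. I'll hold still and see whether the force persists.

apply_moves(
  moves=[
    [[0,0,0,0,0.74],[0,0,0,0,0.74],[0,0,0,0,0.74],[0,0,0,0,0.74]],
  ],
)

```text
time: 17.7
tool_pos: [0.5374, 0.3127, 0.3096]
ee_rot: [-3.136, -0.0, 3.12]
wrist_force: [-0.5, -6.9, 2.0]
width: 0.0245
finger_force: 3.5
```

```bash
python3 f.py
python3 - <<'E'
from h import *
im,s=cam("top"); c=np.array([.472,.3125])
for u,v in((190+150/5,160+177/5),(190+245/5,160+183/5)):
    p=ray(s,u,v,.093)[:2]-c; print(np.degrees(np.arctan2(p[1],p[0]))%72,np.hypot(*p))
E
```

```text
t 17.70 yaw 178.8 th 0.2 r 0.0654 z 0.3096  Fx 0.3 Fy(tang) -6.9 Fz 2.0 w 0.0245 3.516893684864044 [ 0.44  0.28  1.33 -0.    1.53 -1.11]
33.79430088872755 0.049383295642074415
33.45333475113515 0.04925006699597085
```

apply_moves(
  moves=[
    [[0,-0.03,0,0,0.74],[0,-0.05,0,0,0.74],[0,-0.05,0,0,0.74]],
  ],
)

```text
time: 18.12
tool_pos: [0.5372, 0.3117, 0.3097]
ee_rot: [-3.141, 0.0, 3.122]
wrist_force: [0.4, -4.6, 0.9]
width: 0.0245
finger_force: 2.0
```

```bash
python3 f.py
```

```text
t 18.12 yaw 178.9 th 359.3 r 0.0652 z 0.3097  Fx -0.4 Fy(tang) -4.6 Fz 0.9 w 0.0245 1.9874084740877151 [ 0.43  0.28  1.34 -0.    1.53 -1.12]
```

apply_moves(
  moves=[
    [[0,0.03,0,0,0.74],[0,0.03,0,0,0.74],[0,0.03,0,0,0.74]],
  ],
)

```text
time: 18.5
tool_pos: [0.5373, 0.3125, 0.3096]
ee_rot: [-3.138, -0.0, 3.122]
wrist_force: [0.1, -6.9, 1.7]
width: 0.0247
finger_force: 3.6
```

```bash
python3 f.py
```

```text
t 18.50 yaw 178.9 th 360.0 r 0.0653 z 0.3096  Fx -0.2 Fy(tang) -6.9 Fz 1.7 w 0.0247 3.622502088546753 [ 0.44  0.28  1.33 -0.    1.53 -1.11]
```

apply_moves(
  moves=[
    [[0.001,0.057,0,-0.25,0.74],[0.001,0.057,0,-0.25,0.74],[0.001,0.057,0,-0.25,0.74]],
  ],
)

```text
time: 18.88
tool_pos: [0.5372, 0.3163, 0.3097]
ee_rot: [-3.141, 0.0, -3.117]
wrist_force: [0.5, -4.6, 1.5]
width: 0.0242
finger_force: 2.0
```

```bash
python3 f.py
```

```text
t 18.88 yaw -178.6 th 3.3 r 0.0653 z 0.3097  Fx -0.4 Fy(tang) -4.6 Fz 1.5 w 0.0242 2.038515731692314 [ 0.44  0.28  1.33 -0.    1.53 -1.15]
```

apply_moves(
  moves=[
    [[0,-0.04,0,0,0.74],[0,-0.08,0,0,0.74],[0,-0.08,0,0,0.74],[0,-0.08,0,0,0.74]],
  ],
)

```text
time: 19.38
tool_pos: [0.5371, 0.3129, 0.3096]
ee_rot: [3.14, -0.0, -3.116]
wrist_force: [-0.7, 2.2, -0.3]
width: 0.0248
finger_force: 0.8
```

```bash
python3 f.py
```

```text
t 19.38 yaw -178.6 th 0.3 r 0.0651 z 0.3096  Fx 0.6 Fy(tang) 2.2 Fz -0.3 w 0.0248 0.7783925905823708 [ 0.44  0.28  1.34  0.    1.53 -1.16]
```

Backing off 4 mm brought the force to +2 N, so the wheel stays put and is light. I'll advance about 3–4° more to centre it on the flat.

apply_moves(
  moves=[
    [[0,0.06,0,0,0.74],[0.001,0.1,0,-0.2,0.74],[0.003,0.14,0,-0.35,0.74],[0.004,0.16,0,-0.4,0.74],[0.004,0.16,0,-0.4,0.74]],
  ],
)

```text
time: 20.0
tool_pos: [0.5374, 0.3183, 0.3096]
ee_rot: [-3.135, -0.0, -3.048]
wrist_force: [0.5, -8.3, 1.9]
width: 0.0247
finger_force: 4.0
```

```bash
python3 f.py
```

```text
t 20.00 yaw -174.6 th 5.1 r 0.0656 z 0.3096  Fx 0.3 Fy(tang) -8.3 Fz 1.9 w 0.0247 4.04865637421608 [ 0.45  0.29  1.33 -0.01  1.53 -1.22]
```

apply_moves(
  moves=[
    [[0,-0.03,0,0,0.74],[0,-0.03,0,0,0.74]],
  ],
)

```text
time: 20.25
tool_pos: [0.5373, 0.3176, 0.3096]
ee_rot: [-3.138, 0.0, -3.047]
wrist_force: [0.2, -5.3, -0.1]
width: 0.0246
finger_force: 3.0
```

```bash
python3 f.py
```

```text
t 20.25 yaw -174.6 th 4.5 r 0.0655 z 0.3096  Fx 0.3 Fy(tang) -5.2 Fz -0.1 w 0.0246 2.988821044564247 [ 0.44  0.29  1.33 -0.    1.53 -1.22]
```

apply_moves(
  moves=[
    [[0,-0.03,0,0,0.74],[0,-0.03,0,0,0.5],[0,-0.03,0,0,0.3],[0,-0.03,0,0,0.2],[0,-0.03,0,0,0.1],[0,-0.03,0,0,0],[0,-0.03,0,0,0],[0,-0.03,0,0,0]],
  ],
)

```text
time: 21.25
tool_pos: [0.5371, 0.3174, 0.3096]
ee_rot: [-3.142, 0.0, -3.047]
wrist_force: [0.2, -0.3, -1.0]
width: 0.0908
finger_force: 0.0
```

apply_moves(
  moves=[
    [[0,-0.03,-1,0,0],[0,-0.03,-2,0,0],[0,-0.03,-3,0,0],[-1,-0.03,-4,0,0],[-3,-0.03,-4,0,0],[-4,-0.03,-4,0,0],[-5,0,-4,0,0]],
  ],
)

```text
time: 22.12
tool_pos: [0.732, 0.3249, 0.4876]
ee_rot: [3.134, 0.021, -3.047]
wrist_force: [-11.8, -4.1, 7.7]
width: 0.0943
finger_force: 0.0
```

```bash
python3 f.py
python3 - <<'E'
from h import *
im,s=cam("top"); a=cv2.resize(im[160:250,190:290],(500,450),interpolation=cv2.INTER_CUBIC)
i2,_=cam("scene"); b=cv2.resize(i2[120:220,285:345],(270,450),interpolation=cv2.INTER_CUBIC)
cv2.imwrite("pics/t7.png",np.hstack([a,b]))
E
```

```text
t 22.12 yaw -174.6 th 2.7 r 0.2602 z 0.4876  Fx 12.1 Fy(tang) -3.0 Fz 7.7 w 0.0943 0.0 [ 0.35  0.77  0.27  0.    2.08 -1.32]
```

View pics/t7.png

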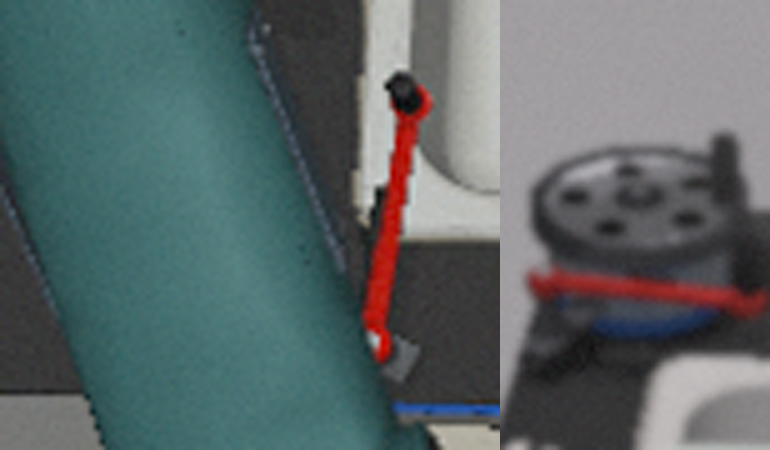

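The wheel stayed put, with the handle top at about (725,138) in the right half of the crop. Next I'll compute its angle and move to the hover point outside the brake knob with the fingers shut.

apply_moves(
  moves=[
    [[3.7,-3.5,0.5,0,1],[3.7,-3.5,0.5,0,1],[3.7,-3.5,0.5,0,1],[3.7,-3.5,0.5,0,1],[3.7,-3.5,0.5,0,1],[3.7,-3.5,0.5,0,1],[3.7,-3.5,0.5,0,1],[3.7,-3.5,0.5,0,1]],
  ],
)

```text
time: 23.22
tool_pos: [0.5632, 0.1342, 0.4614]
ee_rot: [3.133, 0.027, -3.046]
wrist_force: [0.7, 1.1, -0.3]
width: 0.0171
finger_force: 0.0
```

```bash
python3 d.py .562 .135 .304 -174.6
python3 - <<'E'
from h import *
i,s=cam("scene")
p=ray(s,285+225/4.5,120+138/4.5,.146);print(p, np.degrees(np.arctan2(p[1]-.3125,p[0]-.472)))
im,s=cam("top"); g=cv2.cvtColor(im,cv2.COLOR_BGR2GRAY)
m=((g<60)*255).astype(np.uint8)
c=np.array([.472,.3125]); n,l,st,ce=cv2.connectedComponentsWithStats(m)
for k in range(1,n):
    p=ray(s,*ce[k],.093)[:2]-c; r=np.hypot(*p)
    if 5<st[k,4]<120 and r<.1: print(st[k,4],ce[k].round(1),np.degrees(np.arctan2(p[1],p[0])).round(1),(np.degrees(np.arctan2(p[1],p[0]))%72).round(1),r.round(4))
E
```

```text
23.225 [0.5632 0.1342 0.4614] [ 3.1329  0.0266 -3.0459] [ 0.66  1.07 -0.35] [ 0.13  0.14  1.2   0.01  1.77 -1.53]
[0.02 0.02 3.15] 0.008508416114932516
[0.53968783 0.30298886 0.146     ] -7.998538335309216
40 [218.9 195.2] 36.5 36.5 0.0517
43 [211.1 213.1] 105.3 33.3 0.0522
40 [225.8 225.1] 176.0 32.0 0.049
```

The wheel stayed where it was left, so it rests on the flat past the peak. Now I'll lower beside the knob.

apply_moves(
  moves=[
    [[0,0,1,0,1],[0,0,2,0,1],[0,0,2.8,0,1],[0,0,3.15,0,1],[0,0,3.15,0,1]],
  ],
)

```text
time: 23.95
tool_pos: [0.5667, 0.1352, 0.3022]
ee_rot: [3.133, 0.023, -3.047]
wrist_force: [0.3, 0.7, 0.2]
width: 0.0004
finger_force: 0.0
```

apply_moves(
  moves=[
    [[0,0.2,0,0,1],[0,0.35,0,0,1],[0,0.45,0,0,1],[0,0.5,0,0,1],[0,0.5,0,0,1]],
  ],
)

```text
time: 24.58
tool_pos: [0.5641, 0.1601, 0.3037]
ee_rot: [3.133, 0.026, -3.047]
wrist_force: [-0.4, -0.5, -0.6]
width: 0.0004
finger_force: 0.0
```

```bash
python3 f.py
python3 - <<'E'
from h import *
im,s=cam("top"); cv2.imwrite("pics/t8.png",cv2.resize(im[150:250,190:310],(720,600),interpolation=cv2.INTER_CUBIC))
E
```

```text
t 24.57 yaw -174.6 th 301.1 r 0.1781 z 0.3037  Fx 0.4 Fy(tang) -0.4 Fz -0.6 w 0.0004 0.0 [ 0.18  0.2   1.45  0.01  1.47 -1.49]
```

View pics/t8.png

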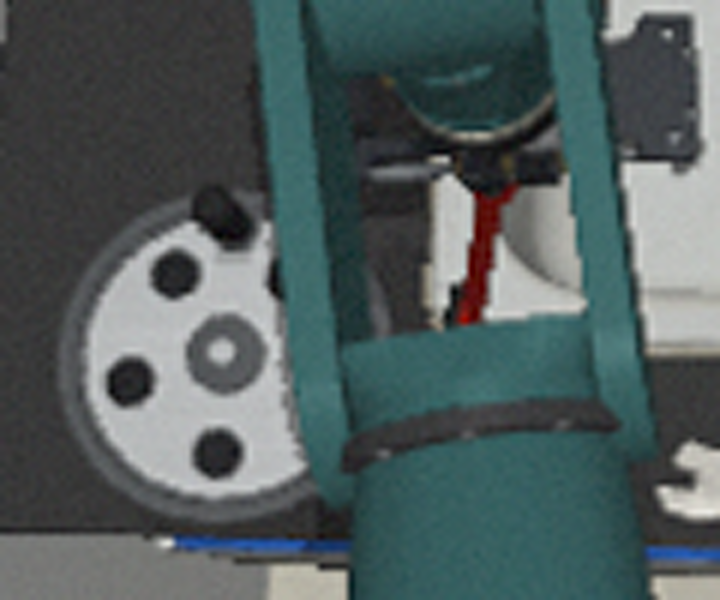

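The handle's now visible at about (210,205), and the fingers are beside the knob, which is hidden by the wrist. I'll push inwards.

apply_moves(
  moves=[
    [[0,0.1,0,0,1],[0,0.2,0,0,1],[0,0.3,0,0,1],[0,0.35,0,0,1],[0,0.4,0,0,1]],
  ],
)

```text
time: 25.25
tool_pos: [0.5623, 0.18, 0.3037]
ee_rot: [3.133, 0.025, -3.047]
wrist_force: [1.3, -0.6, -0.0]
width: 0.0005
finger_force: 0.6
```

apply_moves(
  moves=[
    [[0,0.04,0,0,1],[0,0.08,0,0,1],[0,0.12,0,0,1],[0,0.16,0,0,1]],
  ],
)

```text
time: 25.75
tool_pos: [0.5615, 0.1878, 0.3038]
ee_rot: [3.133, 0.025, -3.047]
wrist_force: [1.6, -2.7, -0.8]
width: 0.0006
finger_force: 0.6
```

```bash
python3 f.py
python3 - <<'E'
from h import *
im,s=cam("top"); p=ray(s,190+210/6,150+200/6,.146);print(p,np.degrees(np.arctan2(p[1]-.3125,p[0]-.472)))
E
```

```text
t 25.75 yaw -174.6 th 305.7 r 0.1535 z 0.3038  Fx -1.3 Fy(tang) -2.8 Fz -0.8 w 0.0006 0.5643327534198761 [ 0.23  0.21  1.43  0.01  1.47 -1.44]
[0.53914688 0.31305994 0.146     ] 0.4777841821941001
```

apply_moves(
  moves=[
    [[0,0.05,0,0,1],[0,0.1,0,0,1],[0,0.1,0,0,1]],
  ],
)

```text
time: 26.18
tool_pos: [0.5609, 0.1931, 0.3038]
ee_rot: [3.133, 0.025, -3.047]
wrist_force: [0.1, -0.4, -0.5]
width: 0.0003
finger_force: 0.1
```

apply_moves(
  moves=[
    [[0,0.05,0,0,1],[0,0.1,0,0,1],[0,0.1,0,0,1]],
  ],
)

```text
time: 26.55
tool_pos: [0.5605, 0.198, 0.3039]
ee_rot: [3.133, 0.025, -3.047]
wrist_force: [0.5, -0.8, -0.3]
width: 0.0001
finger_force: 0.1
```

apply_moves(
  moves=[
    [[0,0.04,0,0,1],[0,0.04,0,0,1]],
  ],
)

```text
time: 26.8
tool_pos: [0.5603, 0.1998, 0.3039]
ee_rot: [3.133, 0.025, -3.047]
wrist_force: [0.5, -2.2, -0.1]
width: 0.0006
finger_force: 0.2
```

apply_moves(
  moves=[
    [[0,0.04,0,0,1],[0,0.04,0,0,1]],
  ],
)

```text
time: 27.05
tool_pos: [0.5602, 0.2018, 0.3039]
ee_rot: [3.133, 0.025, -3.047]
wrist_force: [0.5, 0.8, -0.5]
width: 0.0003
finger_force: 0.2
```

apply_moves(
  moves=[
    [[0,0.04,0,0,1],[0,0.04,0,0,1]],
  ],
)

```text
time: 27.3
tool_pos: [0.56, 0.2038, 0.3039]
ee_rot: [3.133, 0.025, -3.047]
wrist_force: [0.3, -1.2, -0.6]
width: 0.0005
finger_force: 0.2
```

apply_moves(
  moves=[
    [[0,0.04,0,0,1],[0,0.04,0,0,1]],
  ],
)

```text
time: 27.55
tool_pos: [0.5598, 0.2059, 0.3039]
ee_rot: [3.133, 0.025, -3.047]
wrist_force: [0.0, 0.6, -0.4]
width: 0.0005
finger_force: 0.2
```

apply_moves(
  moves=[
    [[0,0.04,0,0,1],[0,0.04,0,0,1]],
  ],
)

```text
time: 27.8
tool_pos: [0.5596, 0.2078, 0.3039]
ee_rot: [3.133, 0.025, -3.047]
wrist_force: [-0.2, -0.9, -0.9]
width: 0.0003
finger_force: 0.2
```

apply_moves(
  moves=[
    [[0,0.04,0,0,1],[0,0.04,0,0,1]],
  ],
)

```text
time: 28.05
tool_pos: [0.5594, 0.2098, 0.304]
ee_rot: [3.133, 0.025, -3.047]
wrist_force: [0.0, -0.6, 0.6]
width: 0.0002
finger_force: 0.2
```

apply_moves(
  moves=[
    [[0,0.04,0,0,1],[0,0.04,0,0,1]],
  ],
)

```text
time: 28.3
tool_pos: [0.5592, 0.2118, 0.3041]
ee_rot: [3.133, 0.025, -3.047]
wrist_force: [-0.1, 0.1, -0.6]
width: 0.0004
finger_force: 0.3
```

apply_moves(
  moves=[
    [[0,0.04,0,0,1],[0,0.04,0,0,1]],
  ],
)

```text
time: 28.55
tool_pos: [0.5591, 0.2134, 0.304]
ee_rot: [3.134, 0.025, -3.047]
wrist_force: [-1.3, -2.9, 0.7]
width: 0.0001
finger_force: 1.5
```

Run:
```python
from h import *
im,s=cam("top"); h=cv2.cvtColor(im,cv2.COLOR_BGR2HSV)
m=(cv2.inRange(h,(0,150,60),(8,255,255))|cv2.inRange(h,(172,150,60),(180,255,255)))[150:245,240:300]
ys,xs=np.nonzero(m); pts=np.stack([xs+240,ys+150],1)
w=np.array([ray(s,u,v,.088)[:2] for u,v in pts]); print(len(w))
far=w[np.argsort(w[:,0])]
for a in(.45,.48,.51,.54): 
    q=w[abs(w[:,0]-a)<.012]; print(a,len(q),q.mean(0) if len(q) else '')
cv2.imwrite("pics/t9.png",cv2.resize(im[150:250,190:310],(720,600),interpolation=cv2.INTER_CUBIC))
```

```text
79
0.45 0 
0.48 0 
0.51 26 [0.51152887 0.22464323]
0.54 38 [0.54150868 0.23054131]
```

View pics/t9.png

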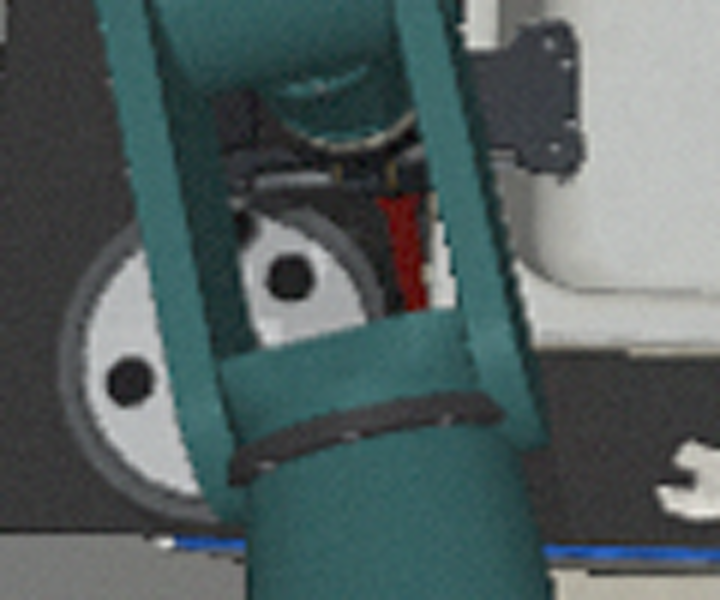

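The red arm at about (400,250) has swung in near the rim, and the force has started rising, so the shoe is touching. I'll press slightly more.

apply_moves(
  moves=[
    [[0,0.04,0,0,1],[0,0.04,0,0,1]],
  ],
)

```text
time: 28.85
tool_pos: [0.5589, 0.215, 0.304]
ee_rot: [3.135, 0.025, -3.048]
wrist_force: [-1.1, -4.7, 0.3]
width: 0.0005
finger_force: 2.5
```

apply_moves(
  moves=[
    [[0,0,0,0,1],[0,0,0,0,1]],
  ],
)

```text
time: 29.1
tool_pos: [0.5589, 0.215, 0.304]
ee_rot: [3.135, 0.025, -3.048]
wrist_force: [-1.1, -4.9, 0.6]
width: 0.0005
finger_force: 2.4
```

apply_moves(
  moves=[
    [[0,-0.03,0,0,1],[0,-0.06,0,0,1],[0,-0.1,0,0,1],[0,-0.2,0,0,1],[0,-0.4,0,0,1],[0,-0.7,0,0,1],[0,-0.7,-1,0,1],[0,-0.7,-2,0,1],[0,-1.5,-2.5,0,1],[0,-2.5,-2.5,0,1]],
  ],
)

```text
time: 30.35
tool_pos: [0.5677, 0.0887, 0.4319]
ee_rot: [3.133, 0.033, -3.045]
wrist_force: [0.9, -0.0, -0.4]
width: 0.0004
finger_force: 0.0
```

apply_moves(
  moves=[
    [[0,-1,0,0,1],[0,-2,0,0,1],[0,-3,0,0,1],[0,-4,0,0,1],[0,-5,0,0,1],[0,-5,0,0,1],[0,-5,0,0,1]],
  ],
)

```text
time: 31.22
tool_pos: [0.591, -0.1595, 0.4257]
ee_rot: [3.132, 0.025, -3.048]
wrist_force: [-1.0, 0.7, 0.6]
width: 0.0007
finger_force: 0.0
```

Run:
```python
from h import *
print(telemetry.get_obs()["wrist_force"].round(1))
im,s=cam("top"); cv2.imwrite("pics/t10.png",cv2.resize(im[150:250,190:310],(720,600),interpolation=cv2.INTER_CUBIC))
```

```text
[-1.   0.7  0.6]
```

View pics/t10.png

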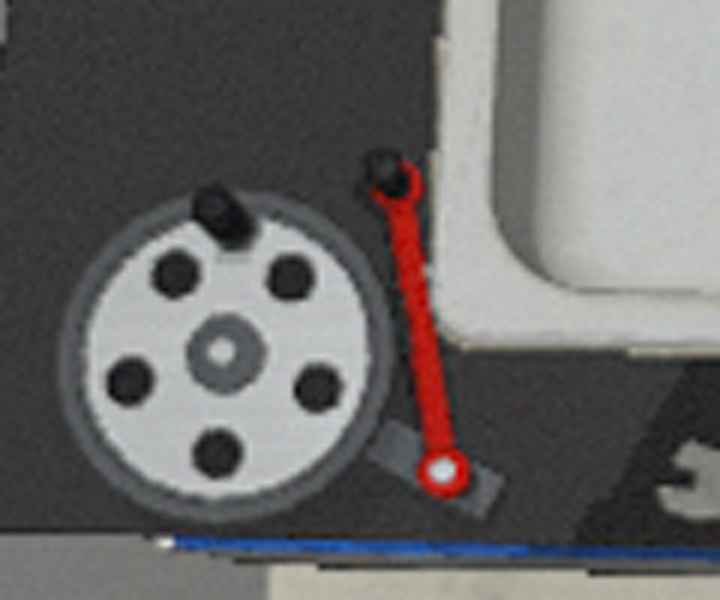

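The shoe bears on the rim, the wheel hasn't moved, and the arm is clear. Handing in.

```bash
python3 -c "
from bench import ticket; print(ticket.close_job())"
```

```text
the job is handed in; nothing more can be done
None
```

I handed the job in without a verdict coming back: the flywheel is past the peak and standing still, by my estimate 12–20° beyond it, the handle is let go, the brake shoe was pressed onto the rim with about 5 N at the knob, the robot is clear, and I never touched the spanner, beaker or screwdriver. I never felt the forward drive after the peak, and the handle still gave 5–8 N on the flat, so the angle is inferred from where the resistance vanished and from the wheel staying put once released.

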